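Refit the cover of a pneumatic valve unit

TASK

The cover of the valve unit has been left lying on its back, open side up. Turn it over, hook its slotted end over the tongue of the unit with the other end still raised, then press the raised end down until the spring latch snaps into its window and the cover sits fully home. Leave the things lying around undisturbed.

Things in the scene. Friction and masses are not known exactly. Their poses are not given: they have to be found in the camera images.
- valve_unit: Fixed dark base plate 186 x 94 x 16 mm; on it an aluminium block (119 x 37 x 14 mm) with coils, terminals and, at the latch end, two guide lugs (33 mm above the plate), all under 45 mm. Origin: on the bench under the block's middle; x points to the spring latch, z up; plate from x -90 to +96. At home the cover stands on the plate (z 16 mm) round the block with 1.5 mm play lengthwise, 3 mm sideways, its centre at x 0, y 0, z 43 mm.
- tongue (a point): Steel tongue that sticks out of the block's end away from the latch, towards -x of the unit: 26 mm wide, 4 mm thick (10 to 14 mm above the plate), free end at x -72.5 mm of the unit. This point: middle of its thickness and width, at x -63 mm, where the cover's end wall comes to lie. Axes as the unit's.
- latch_tip (a point): Inner tip of the spring latch bolt at rest: x +60, z 28 mm of the unit (12 mm above the plate). The bolt is 12 mm wide; its bevelled top runs from the tip upward and outward to x 70, z 47; its flat underside is 10 mm above the plate. Its grey housing (34 mm wide, 39 mm high) stands on the plate from x 72 to 94. Axes as the unit's.
- latch (a joint): Slide of the spring bolt, m: 0 at rest (out, towards the cover), up to 0.012 pushed back, +x of the unit. Spring: 1.3 N at rest plus 0.32 N per mm. The cover's lower edge pushes it back by 4 to 6 mm over the bevel (press about 6 to 15 N on the cover's top near that end, which moves 7 mm towards the latch as it swings down), then it snaps into the window.
- cover_mid (a point): Centre of the loose grey cover, an open box 130 long (x) x 52 wide (y) x 54 mm high (z), walls 4 mm, about 0.3 kg. z points out of its OPEN side (up at the start, down when home), x to the end with the square window, -x to the end with the wide slot. At home its x agrees with the unit's x. It can stand on either flat end; grip it by the plain sides.
- cover_slot (a point): Middle of the slot in the cover's -x end wall: 36 mm wide, 13 mm high, from 6 to 19 mm above the open rim, through the 4 mm wall; this point is 63 mm from the cover's centre, 12.5 mm from the rim. It goes over the tongue; the 6 mm bar below it comes to lie under the tongue. With the window end raised 10 to 30 degrees the slot passes over the tongue; level it cannot.
- cover_window (a point): Middle of the window in the cover's +x end wall: 20 mm wide, 21 mm high, from 8 to 29 mm above the open rim; 63 mm from the cover's centre. The latch bolt snaps in here, over the 8 mm bar below it.
- polish_bar: Red-brown polishing bar lying on the bench, 43 x 106 x 33 mm; origin under its middle. Leave alone.
- coupler_b: Quick air coupler lying on the bench, 26 x 88 x 26 mm; origin under its middle. Leave alone.
- flap_a: Flap wheel with shank lying on the bench, 50 x 70 x 50 mm; origin under its middle. Leave alone.
- block_b: Rubbing block lying on the bench, 36 x 90 x 27 mm; origin under its middle. Leave alone.

How it is judged:
By the outcome, as a careful person would: the job done as asked, in the order asked, and still so for the second after the job is handed in, with the robot touching nothing.
It also fails if it takes over 67 s, if anything falls off the work surface, if the arm or the gripper's body presses on something with over 40 N, if the wrist force passes 120 N, or if a joint passes its speed limit or range.

ROBOT

A 6-joint arm with a two-finger parallel gripper is mounted at the origin on a cart in front of the work surface, level with it; the furniture and walls round the work are solid. World frame = base frame: x ahead of the robot, y to its left, z up, the work surface at z = 0. Lengths are in mm, angles in rad, forces in N, time in s.
With the tool pointing down it reaches from about 350 to 950 mm from the base axis. Payload 17.4 kg.
Tool frame: the origin (TCP) lies at the very end of the fingers, on their centre line; the grasp point (between the pads) lies 19 mm behind it; z points along the fingers, y is the line along which they close (so a half turn about z gives the same grasp; the last joint's range is limited). The gripper opens to 93 mm and grips with 3 to 60 N. Pads are 15 mm wide; open, the fingers measure 128 mm over their backs; the gripper's body (75 mm by 188 mm) begins 65 mm behind the grasp point.
Start: joints at [1.229, 0.116, 1.442, -0, 1.584, -0.038], TCP at [201.933, 644.093, 218.646] pointing down, gripper open.
Joint ranges: [-2.83, 2.83], [-0.83, 2.19], [0.07, 2.5], [-1.14, 4.28], [0.01, 3], [-2.97, 2.97]. Speed limits (rad/s): [1.89, 1.89, 2.22, 3.14, 3.14, 3.14].

INTERFACE

Orientations are given as a unit quaternion [x, y, z, w].
In Python, from station import get_obs, read_camera, hand_in, spot_in, silhouettes gives the robot as it stands. The module is installed in compiled form; this text tells all that it offers.
- The arm moves only by the tool jog_arm, never from a script. Its argument "rows" is a list of rows, each a list of 7 numbers: the shift along the world's x, y, z normalised to -1 to 1, where 1 is 200 mm, then the turn, a rotation vector about the world's x, y, z normalised to -1 to 1, where 1 is 180 degrees, then the gripper's target within -1 to 1 (shut at 1, half-way at 0, fully open at -1). A call has 1 to 5 rows; each row is the pose to reach, as a shift and turn from the pose commanded when the call began, turning the shorter way round; what a row does not reach only later rows make up. A row lasts 1/12 s, in which the tool goes at most 41.7 mm and 7.16 degrees, less where a joint would pass 70% of its speed; a pose out of reach is approached as far as the arm can. A call with a number of a shift or a turn outside -1 to 1 is refused whole. A call with a gripper value outside its range is refused whole. The fingers move at their own pace and stop on an object; "grip_force" is the grip in N (left out, the last holds). Time passes only in rows, so rows that repeat a pose let the fingers close. It gives the time, the measured TCP pose, the force, the opening and the grip force at its end, in the units of the state.
- get_obs(): the state, without advancing time (a new reading comes with each control period).
- read_camera(name): name is "scene" or "top" or "wrist"; returns a dict with "frame" (480x640x3 uint8, blue, green, red), "mtx" (3x3 intrinsics, pixels), "extrinsics" (4x4, takes a point from world to camera coordinates); the wrist camera has in their place "mount" (4x4, takes a point from camera to tool coordinates, whose origin is the TCP and whose axes are the flange's). Camera axes: x right, y up, looking along -z (the intrinsics and any distortion apply to the point x, -y, -z); pixel columns grow to the right and rows downward; lengths in mm; the calibration is good to about 2 mm. A picture is of the moment at which its call begins: read the wrist's pose just before it. There is no depth.
- hand_in(): hands the job in; it is judged then, once.
Trained networks look in a picture, given as the dict that the camera call returned (one of the last four; its "shot" number tells which), for a name from the list of things; names that differ only in an ending like _2 or _b are one class to them, and where a whole thing is asked for, a point or a joint stands for the part that bears it (a point fixed in the world has none). Each returns a list of dicts, best first, with "confidence" (0 to 1); they miss things now and then, are a little off and sometimes report something else, mostly with a low value. They report only what shows in the picture. A call takes as long as a camera call.
- spot_in(picture, thing): "location" ([x, y, z] in mm, in world coordinates, good to about 4 mm: the middle of the surface that is visible of it).
- silhouettes(picture, thing): "mask" (480x640 bool, what is visible of it).
The state is a dict: "clock": time; "joint_positions": joint angles; "qvel": joint speeds; "effort": joint torques, N m; "position": TCP position; "eef_rot": TCP orientation; "wrist_force": force on the tool from outside, world axes, zero at the start; "wrist_torque": the same for the moment, N m; "opening": opening from 0.0 (shut) to 1.0 (fully open); "grip_force": force on a finger pad.
Only numpy, scipy, OpenCV 4.12 (cv2) and the standard library are available. Lean on these libraries where they do the work, as an engineer would, in place of code of your own. Each camera call takes 0.05 s, during which the arm holds its last target. There are 200 camera calls.

## Working session

There is one attempt and no reset: what is moved stays moved. The work goes in short steps, Python scripts to look and compute and a tool call to move; the robot and the scene stay as the last step left them, time stands still between calls to the robot, and variables do not carry over. Pictures are saved under pics/ and viewed, at most 10 in all, crops included, and the job is handed in when it is done.

Besides the shell and the picture viewer there is one more tool, called after ">>>" as name([rows], argument=value, ...), one row to a line, values as JSON. jog_arm: Moves the arm, as the interface text tells. Its arguments: {"type":"object","properties":{"rows":{"type":"array"},"grip_force":{"type":"number"}},"required":["rows"]}

```bash
mkdir -p pics
cat > h.py <<'E'
import numpy as np, cv2
from scipy.spatial.transform import Rotation as R
from station import get_obs, read_camera, hand_in, spot_in, silhouettes
def proj(p,c,E=None):
    E=c["extrinsics"] if E is None else E
    p=np.atleast_2d(p); q=p@E[:3,:3].T+E[:3,3]
    q=q*[1,-1,-1]; u=q@c["mtx"].T
    return u[:,:2]/u[:,2:]
def ray(uv,c,z,E=None):
    E=c["extrinsics"] if E is None else E
    d=np.linalg.inv(c["mtx"])@[uv[0],uv[1],1]; d=d*[1,-1,-1]
    d=E[:3,:3].T@d; o=-E[:3,:3].T@E[:3,3]
    return o+d*(z-o[2])/d[2]
E
python3 - <<'E'
from h import *
o=get_obs(); print({k:np.round(v,3).tolist() for k,v in o.items()})
for n in ("top","scene"):
    c=read_camera(n); cv2.imwrite(f"pics/{n}0.png",c["frame"]); print(n,c.keys(),c["mtx"].tolist(),np.round(c["extrinsics"],3).tolist())
    for t in ["valve_unit","tongue","latch_tip","cover_mid","cover_slot","cover_window","polish_bar","coupler_b","flap_a","block_b"]:
        print(t,[(np.round(s["location"],0).tolist(),round(s["confidence"],2)) for s in spot_in(c,t)[:3]])
E
```

```text
{'clock': 0.0, 'joint_positions': [1.229, 0.116, 1.442, 0.0, 1.584, -0.038], 'qvel': [-0.001, -0.001, 0.0, 0.001, 0.0, -0.001], 'effort': [-0.0, -72.124, -62.261, 0.078, 0.023, -0.0], 'position': [201.87, 643.893, 217.94], 'eef_rot': [0.151, 0.988, -0.001, -0.0], 'wrist_force': [-0.667, -0.183, 0.248], 'wrist_torque': [-0.01, 0.023, 0.012], 'grip_force': 0.0, 'opening': 1.001}
top dict_keys(['frame', 'mtx', 'extrinsics', 'shot']) [[556.3816458280807, 0.0, 307.2051656422861], [0.0, 556.3816458280807, 251.3870682916398], [0.0, 0.0, 1.0]] [[-0.011, -1.0, -0.009, -36.63], [0.99, -0.013, 0.143, -578.326], [-0.143, -0.007, 0.99, -1085.248], [0.0, 0.0, 0.0, 1.0]]
valve_unit [([557.0, 50.0, 15.0], 0.92)]
tongue [([555.0, 50.0, 13.0], 0.56)]
latch_tip [([552.0, 44.0, 18.0], 0.67)]
cover_mid [([590.0, -245.0, 8.0], 0.66)]
cover_slot [([593.0, -245.0, 10.0], 0.85)]
cover_window [([589.0, -244.0, 11.0], 0.91)]
polish_bar [([706.0, -133.0, 34.0], 0.9)]
coupler_b []
flap_a [([436.0, -315.0, 38.0], 0.62)]
block_b [([442.0, 178.0, 30.0], 0.83)]
scene dict_keys(['frame', 'mtx', 'extrinsics', 'shot']) [[519.355961608005, 0.0, 312.63894655112665], [0.0, 519.355961608005, 242.63905904558302], [0.0, 0.0, 1.0]] [[-0.655, -0.756, -0.0, 347.534], [0.557, -0.483, 0.676, -387.057], [-0.511, 0.442, 0.737, -674.488], [0.0, 0.0, 0.0, 1.0]]
valve_unit [([542.0, 57.0, 18.0], 0.34)]
tongue [([547.0, 64.0, 18.0], 0.56)]
latch_tip [([544.0, 59.0, 20.0], 0.93)]
cover_mid [([583.0, -237.0, 31.0], 0.56)]
cover_slot [([587.0, -236.0, 36.0], 0.82)]
cover_window [([585.0, -238.0, 35.0], 0.69)]
polish_bar [([702.0, -123.0, 31.0], 0.69), ([435.0, 184.0, 27.0], 0.17)]
coupler_b []
flap_a [([431.0, -309.0, 28.0], 0.92)]
block_b [([436.0, 186.0, 26.0], 0.92)]
```

View pics/top0.png

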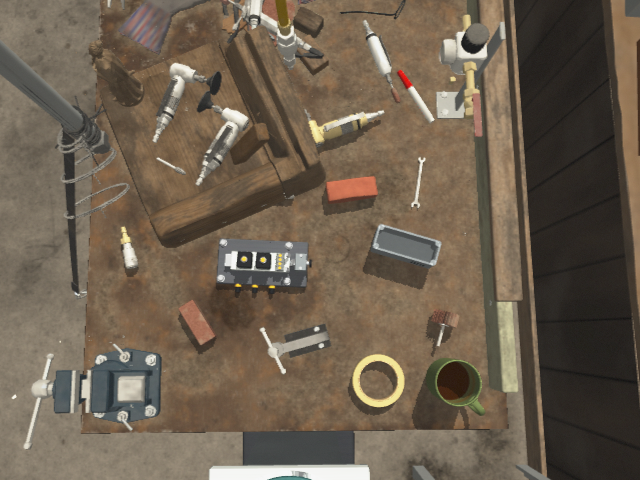

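View pics/scene0.png

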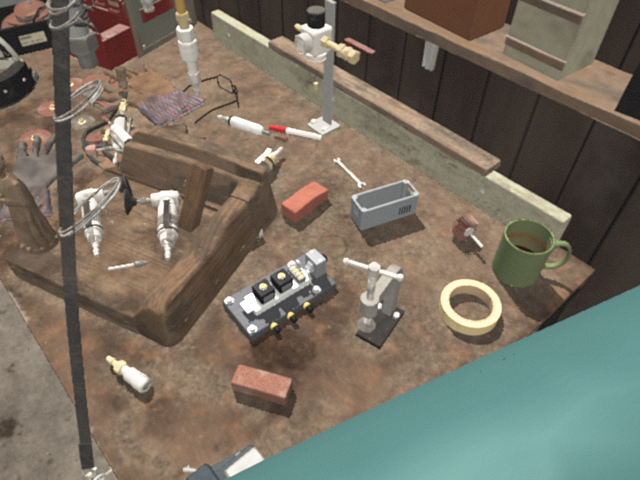

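The top view shows the unit at (263,263) with its latch housing at the right end (about world −y). The cover is at (406,245), open side up, and a toggle clamp stands nearby at (300,343). I need close-ups to tell the cover's ends apart.

Run:
```python
from h import *
t=cv2.imread("pics/top0.png"); s=cv2.imread("pics/scene0.png")
f=lambda a,x,y,w,h: cv2.resize(a[y:y+h,x:x+w],(400,300),interpolation=cv2.INTER_CUBIC)
a=np.vstack([np.hstack([f(t,362,213,88,66),f(t,210,225,112,84)]),np.hstack([f(s,338,170,100,75),f(s,215,240,140,105)])])
cv2.imwrite("pics/crop0.png",a)
for n in ("top","scene"):
    c=read_camera(n)
    for th in ("cover_mid","valve_unit"):
        m=silhouettes(c,th)
        if m:
            m=m[0]["mask"].astype(np.uint8); r=cv2.minAreaRect(cv2.findNonZero(m)); b=cv2.boxPoints(r)
            print(n,th,m.sum(),np.round(b,1).tolist())
            if n=="top": print([np.round(ray(p,c,54 if th=="cover_mid" else 16),0).tolist() for p in b])
```

```text
top cover_mid 2030 [[368.6000061035156, 252.0], [377.0, 222.1999969482422], [443.29998779296875, 240.8000030517578], [434.8999938964844, 270.6000061035156]]
[[573.0, -166.0, 54.0], [634.0, -185.0, 54.0], [594.0, -317.0, 54.0], [534.0, -297.0, 54.0]]
top valve_unit 4196 [[216.0, 290.3999938964844], [218.5, 237.6999969482422], [312.1000061035156, 242.1999969482422], [309.6000061035156, 294.8999938964844]]
[[503.0, 145.0, 16.0], [613.0, 141.0, 16.0], [601.0, -54.0, 16.0], [491.0, -47.0, 16.0]]
scene cover_mid 2276 [[345.1000061035156, 197.0], [412.3999938964844, 176.1999969482422], [423.0, 210.39999389648438], [355.6000061035156, 231.3000030517578]]
scene valve_unit 5255 [[220.3000030517578, 300.79998779296875], [317.79998779296875, 242.89999389648438], [346.70001220703125, 291.6000061035156], [249.1999969482422, 349.5]]
```

View pics/crop0.png

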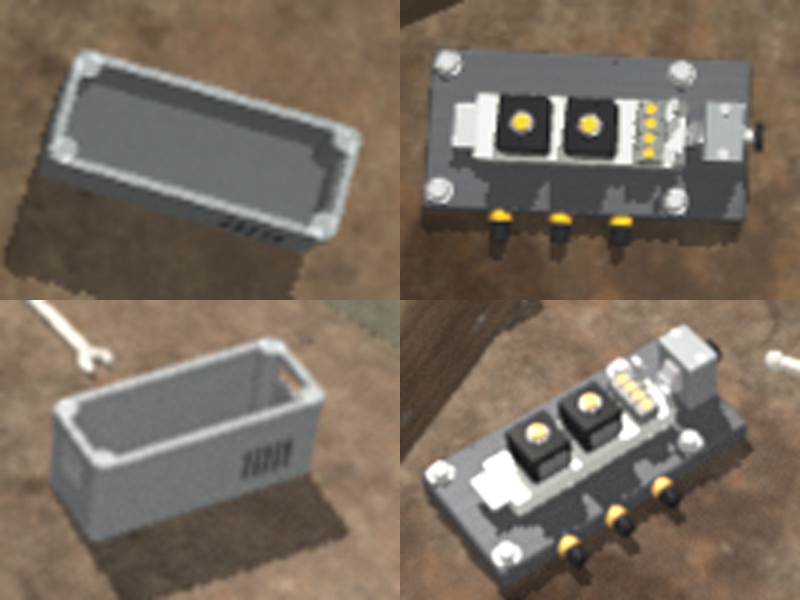

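The crop shows the unit's latch housing at its right end and the tongue at its left end. The cover's right (−y) end has an opening that still needs identifying. I'll move to look at the unit from above, then the cover.

>>> jog_arm([
  [0.1, -0.2, 0.1, 0, 0, -0.02, -1],
  [0.2, -0.4, 0.15, 0, 0, -0.04, -1],
  [0.3, -0.6, 0.22, 0, 0, -0.06, -1],
  [0.4, -0.8, 0.22, 0, 0, -0.08, -1],
  [0.5, -0.99, 0.22, 0, 0, -0.1, -1],
])

```text
clock: 1.82
position: [293.0, 462.6, 263.3]
eef_rot: [0.305, 0.952, 0.001, 0.0]
wrist_force: [-0.7, -0.8, 0.1]
opening: 1.001
grip_force: 0.0
```

>>> jog_arm([
  [0.1, -0.2, 0.1, 0, 0, -0.02, -1],
  [0.2, -0.4, 0.15, 0, 0, -0.04, -1],
  [0.3, -0.6, 0.22, 0, 0, -0.06, -1],
  [0.4, -0.8, 0.22, 0, 0, -0.08, -1],
  [0.5, -0.99, 0.22, 0, 0, -0.1, -1],
])

```text
clock: 2.23
position: [383.6, 282.4, 307.0]
eef_rot: [0.451, 0.893, 0.001, 0.001]
wrist_force: [0.9, 1.1, -0.1]
opening: 0.999
grip_force: 0.0
```

>>> jog_arm([
  [0.1, -0.2, 0.1, 0, 0, -0.02, -1],
  [0.2, -0.4, 0.15, 0, 0, -0.04, -1],
  [0.3, -0.6, 0.22, 0, 0, -0.06, -1],
  [0.4, -0.8, 0.22, 0, 0, -0.08, -1],
  [0.5, -0.99, 0.22, 0, 0, -0.1, -1],
])

```text
clock: 2.65
position: [474.3, 102.2, 350.6]
eef_rot: [0.585, 0.811, 0.001, 0.001]
wrist_force: [1.3, 0.4, -0.1]
opening: 0.999
grip_force: 0.0
```

```bash
cat >> h.py <<'E'
def wrist():
    o=get_obs(); c=read_camera("wrist")
    T=np.eye(4); T[:3,:3]=R.from_quat(o["eef_rot"]).as_matrix(); T[:3,3]=o["position"]
    c["extrinsics"]=np.linalg.inv(T@c["mount"]); return c
E
python3 - <<'E'
from h import *
c=wrist(); cv2.imwrite("pics/w1.png",c["frame"]); np.savez("w1.npz",mtx=c["mtx"],E=c["extrinsics"])
o=get_obs(); print(o["clock"],o["position"],o["eef_rot"],o["joint_positions"]); print(np.round(c["mount"],2).tolist(),c["mtx"].tolist())
E
```

```text
2.7 [476.81330935  96.91042761 349.57293028] [ 5.88513853e-01  8.08486178e-01 -3.95480852e-04  1.17846417e-03] [ 0.14946266 -0.29922633  1.61928105 -0.00228936  1.82041508 -0.16346049]
[[0.0, 0.96, 0.29, 79.11], [1.0, -0.0, 0.0, 1.25], [0.0, 0.29, -0.96, -164.57], [0.0, 0.0, 0.0, 1.0]] [[431.7787642582595, 0.0, 315.4376800494757], [0.0, 431.7787642582595, 240.74666439393164], [0.0, 0.0, 1.0]]
```

View pics/w1.png

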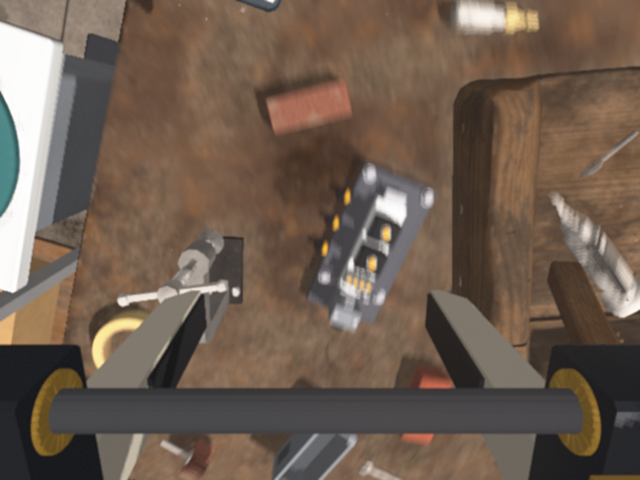

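The wrist picture shows the unit centred at about (370,250), with the tongue at upper right (395,205) and the latch at lower left (347,315). The picture was taken while the arm was still settling. I'll hold and shoot the unit again, then go to the cover.

>>> jog_arm([
  [0, 0, 0, 0, 0, 0, -1],
  [0, 0, 0, 0, 0, 0, -1],
  [0, 0, 0, 0, 0, 0, -1],
  [0, 0, 0, 0, 0, 0, -1],
])

```text
clock: 3.03
position: [473.5, 105.2, 349.3]
eef_rot: [0.583, 0.813, 0.0, 0.0]
wrist_force: [0.1, 0.5, 0.3]
opening: 0.997
grip_force: 0.0
```

Run:
```python
from h import *
c=wrist(); cv2.imwrite("pics/w2.png",c["frame"]); np.savez("w2.npz",mtx=c["mtx"],E=c["extrinsics"])
o=get_obs(); print(o["clock"],o["position"],o["qvel"].round(3))
```

```text
3.0833 [473.50277053 105.24559993 349.25976739] [-0.     0.    -0.002  0.    -0.    -0.   ]
```

>>> jog_arm([
  [0.05, -0.11, 0, 0, 0, -0.02, -1],
  [0.1, -0.22, 0, 0, 0, -0.04, -1],
  [0.15, -0.33, 0, 0, 0, -0.06, -1],
  [0.2, -0.44, 0, 0, 0, -0.08, -1],
  [0.25, -0.55, 0, 0, 0, -0.1, -1],
])

```text
clock: 3.5
position: [524.1, -5.8, 349.3]
eef_rot: [0.704, 0.71, 0.0, 0.0]
wrist_force: [0.1, 1.6, 0.4]
opening: 1.0
grip_force: 0.0
```

>>> jog_arm([
  [0.05, -0.11, 0, 0, 0, -0.02, -1],
  [0.1, -0.22, 0, 0, 0, -0.04, -1],
  [0.15, -0.33, 0, 0, 0, -0.06, -1],
  [0.2, -0.44, 0, 0, 0, -0.08, -1],
  [0.25, -0.55, 0, 0, 0, -0.1, -1],
])

```text
clock: 3.92
position: [574.4, -115.8, 349.2]
eef_rot: [0.806, 0.592, 0.0, 0.0]
wrist_force: [0.3, 1.3, 0.6]
opening: 1.0
grip_force: 0.0
```

>>> jog_arm([
  [0, 0, 0, 0, 0, 0, -1],
  [0, 0, 0, 0, 0, 0, -1],
  [0, 0, 0, 0, 0, 0, -1],
  [0, 0, 0, 0, 0, 0, -1],
])

```text
clock: 4.25
position: [573.8, -114.6, 349.4]
eef_rot: [0.805, 0.593, 0.0, 0.0]
wrist_force: [-0.3, -0.9, 0.3]
opening: 0.998
grip_force: 0.0
```

Run:
```python
from h import *
c=wrist(); cv2.imwrite("pics/w3.png",c["frame"]); np.savez("w3.npz",mtx=c["mtx"],E=c["extrinsics"])
o=get_obs(); print(o["clock"],o["position"],o["qvel"].round(3),o["eef_rot"],o["joint_positions"].round(2))
w=np.load("w2.npz"); d=dict(mtx=w["mtx"],extrinsics=w["E"])
def crop(img,ctr,s,W=400,H=600):
    w,h=int(W/s),int(H/s); x=int(np.clip(ctr[0]-w/2,0,640-w)); y=int(np.clip(ctr[1]-h/2,0,480-h))
    print("crop",x,y,s); return cv2.resize(img[y:y+h,x:x+w],(W,H),interpolation=cv2.INTER_CUBIC)
pu=proj([550,50,20],d)[0]; pc=proj([587,-241,40],c)[0]; print(pu,pc)
a=np.hstack([crop(cv2.imread("pics/w2.png"),pu,3),crop(c["frame"],pc,3)]); cv2.imwrite("pics/crop1.png",a)
```

```text
4.3 [ 573.7369192  -114.65915418  349.54799898] [-0.003 -0.001 -0.    -0.001 -0.002 -0.001] [8.05345429e-01 5.92805749e-01 2.31547806e-04 1.73870273e-04] [-0.24 -0.08  1.43  0.    1.79  0.06]
[360.11566261 246.77266672] [356.43971627 284.69442679]
crop 293 146 3
crop 289 184 3
```

View pics/crop1.png

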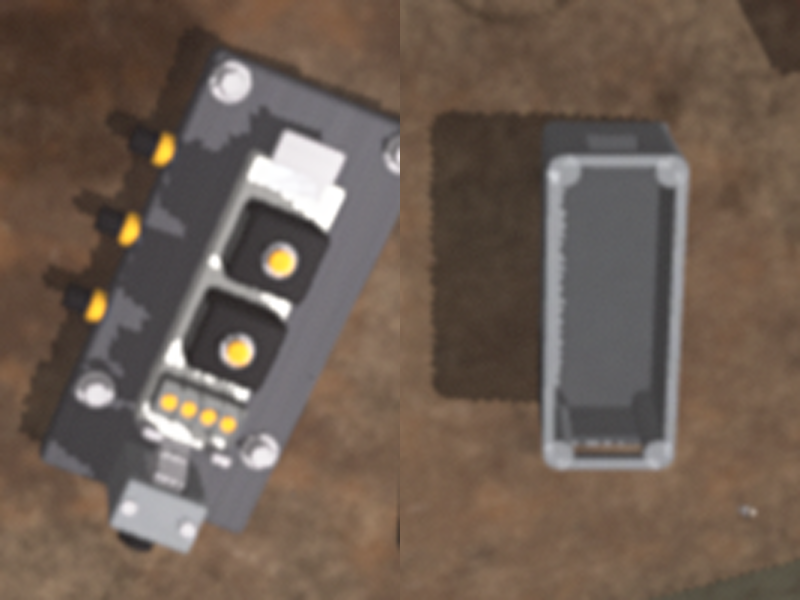

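In the right crop, the cover's −y (lower) end has a wide opening just under the rim at (607,448), and the +y end shows a squarish patch at (612,141). So the window looks to be at +y and the slot at −y. I'll check this by fitting poses and reprojecting both hypotheses.

```bash
cat > fit.py <<'E'
from h import *
from scipy.optimize import least_squares
def L(n):
    w=np.load(n); return dict(mtx=w["mtx"],extrinsics=w["E"])
def pose(p,P):
    c,s=np.cos(p[2]),np.sin(p[2]); P=np.asarray(P,float)
    return np.c_[p[0]+c*P[:,0]-s*P[:,1],p[1]+s*P[:,0]+c*P[:,1],P[:,2]]
def fit(P,uv,c,p0):
    r=least_squares(lambda p:(proj(pose(p,P),c)-uv).ravel(),p0,loss="soft_l1"); return r.x,r.fun.reshape(-1,2).round(1).tolist()
E
python3 - <<'E'
from fit import *
w2,w3=L("w2.npz"),L("w3.npz")
uv=np.array([[215,45],[45,455],[240,532],[285,130],[345,152],[207,505],[190,553],[110,530]])/3+[293,146]
P=[[-90,-47,16],[96,-47,16],[96,47,16],[-72.5,-13,30],[-72.5,13,30],[72,17,55],[94,17,55],[94,-17,55]]
u,res=fit(P,uv,w2,[555,50,-1.57]); print("unit",u.round(2),np.degrees(u[2]),res)
uv=np.array([[145,157],[288,157],[275,468],[145,468]])/3+[289,184]
P=[[65,26,54],[65,-26,54],[-65,-26,54],[-65,26,54]]  # x toward image top; z up(open)
# x up in image, z toward viewer -> y left
v,res=fit(P,uv,w3,[587,-241,1.3]); print("cover",v.round(2),np.degrees(v[2]),res)
sl=[[-65,18,48],[-65,-18,48],[-65,-18,35],[-65,18,35]]; wi=[[65,10,46],[65,-10,46],[65,-10,25],[65,10,25]]
f=lambda P:((proj(pose(v,P),w3)-[289,184])*3+[400,0]).round(0).tolist()
print("slot at -y:",f(sl),"window at +y",f(wi)); m=lambda P:np.array(P)*[-1,1,1]
print("alt window at -y:",f(m(wi)),"slot at +y",f(m(sl)))
t=read_camera("top"); print(proj(pose(u,[[-90,47,16],[96,47,16]]),t).round(1), proj(pose(v,[[65,26,54],[65,-26,54],[-65,-26,54],[-65,26,54]]),t).round(1))
img=cv2.imread("pics/top0.png");
E
```

```text
unit [562.28  54.79  -1.62] -92.99827107759285 [[0.2, -0.3], [-2.5, 2.2], [1.0, 1.5], [-0.3, -1.4], [0.5, -0.3], [1.2, 0.6], [-0.6, 0.3], [-0.5, -1.7]]
cover [ 589.49 -242.79    1.28] 73.28835857510573 [[0.4, -0.2], [-0.3, -0.6], [0.0, 0.2], [-0.1, 0.6]]
slot at -y: [[564.0, 462.0], [653.0, 461.0], [649.0, 445.0], [562.0, 446.0]] window at +y [[588.0, 150.0], [641.0, 150.0], [635.0, 135.0], [584.0, 136.0]]
alt window at -y: [[583.0, 459.0], [633.0, 459.0], [627.0, 434.0], [579.0, 434.0]] slot at +y [[567.0, 152.0], [663.0, 151.0], [659.0, 142.0], [565.0, 143.0]]
[[217.9 237.1]
 [307.1 240.6]] [[371.8 247. ]
 [378.5 222.5]
 [441.2 240. ]
 [434.9 264.8]]
```

This confirms the window is at +y and the slot at −y (patch and opening match the prediction within a few pixels). Cover is at (589.5, −242.8), heading 73.3°. I'll grasp it with a −35° lean, then swing 90° to stand it on its slot end.

```bash
cat > plan.py <<'E'
from h import *
def tool(cdeg,lean,flip=False):
    h=np.radians(cdeg); c=np.array([np.cos(h),np.sin(h),0]); a=np.cross(c,[0,0,1])
    Rz=np.c_[c,a,[0,0,-1]]                 # x=c, y=a, z=down
    M=R.from_rotvec(a*np.radians(lean)).as_matrix()@Rz
    return M@np.diag([-1,-1,1]) if flip else M
def rel(grasp,M,p0,M0,name=""):
    p=np.asarray(grasp)+19*M[:,2]; rv=R.from_matrix(M@M0.T).as_rotvec()
    print(name,"tcp",p.round(1),"shift",((p-p0)/200).round(3).tolist(),"turn",(rv/np.pi).round(4).tolist(),"deg",np.degrees(np.linalg.norm(rv)).round(1)); return p,M
def now():
    o=get_obs(); return o["position"],R.from_quat(o["eef_rot"]).as_matrix()
E
python3 - <<'E'
from plan import *
M=tool(73.3,-35); g=np.array([589.5,-242.8,32])
s=rel(g-110*M[:,2],M,*now(),"pre"); s=rel(g,M,*s,"down")
E
```

```text
pre tcp [ 604.5 -192.8  106.5] shift [0.154, -0.39, -1.215] turn [-0.1859, 0.057, 0.0032] deg 35.0
down tcp [ 586.4 -253.2   16.4] shift [-0.091, -0.302, -0.451] turn [0.0, 0.0, 0.0] deg 0.0
```

>>> jog_arm([
  [0.154, -0.39, -0.7, -0.186, 0.057, 0.003, -1],
  [0.154, -0.39, -0.7, -0.186, 0.057, 0.003, -1],
  [0.154, -0.39, -0.7, -0.186, 0.057, 0.003, -1],
  [0.154, -0.39, -0.7, -0.186, 0.057, 0.003, -1],
  [0.154, -0.39, -0.7, -0.186, 0.057, 0.003, -1],
])

```text
clock: 4.77
position: [603.7, -194.8, 202.8]
eef_rot: [0.764, 0.569, -0.246, 0.179]
wrist_force: [0.5, 0.6, -0.9]
opening: 1.0
grip_force: 0.0
```

>>> jog_arm([
  [0, 0, -0.2, 0, 0, 0, -1],
  [0, 0, -0.4, 0, 0, 0, -1],
  [0, 0, -0.515, 0, 0, 0, -1],
  [0, 0, -0.515, 0, 0, 0, -1],
  [0, 0, -0.515, 0, 0, 0, -1],
])

```text
clock: 5.18
position: [604.5, -193.4, 106.2]
eef_rot: [0.765, 0.569, -0.242, 0.179]
wrist_force: [0.4, -0.7, 0.6]
opening: 0.998
grip_force: 0.0
```

Run:
```python
from plan import *
print(get_obs()["clock"],get_obs()["joint_positions"].round(2))
M=tool(73.3,-35); g=np.array([589.5,-242.8,32])
rel(g-110*M[:,2],M,*now(),"pre"); rel(g,M,*now(),"down")
c=wrist(); cv2.imwrite("pics/w4.png",c["frame"])
P=[[65,26,54],[65,-26,54],[-65,-26,54],[-65,26,54]]
from fit import pose
for q in proj(pose([589.5,-242.8,np.radians(73.3)],P),c): cv2.circle(c["frame"],tuple(int(x) for x in q),3,(0,0,255),1)
cv2.imwrite("pics/w4o.png",c["frame"])
```

```text
5.1833 [-0.08  0.17  1.66 -0.6   1.48  0.32]
pre tcp [ 604.5 -192.8  106.5] shift [0.0, 0.003, 0.002] turn [0.0002, -0.0003, 0.0005] deg 0.1
down tcp [ 586.4 -253.2   16.4] shift [-0.091, -0.299, -0.449] turn [0.0002, -0.0003, 0.0005] deg 0.1
```

View pics/w4o.png

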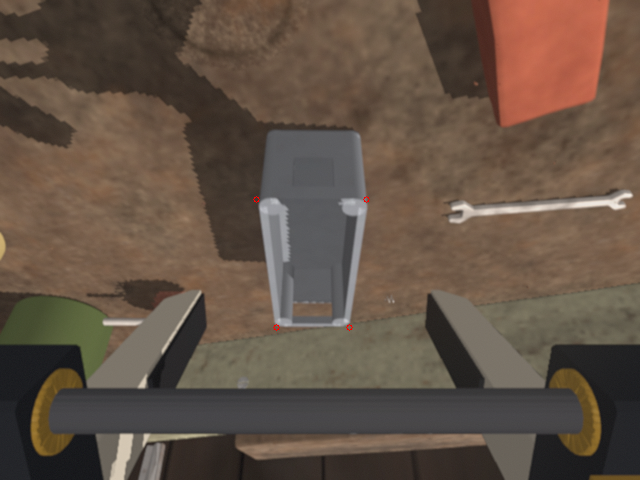

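The overlay sits on the cover's rim within about 4 px, centred between the fingers. The window patch is on the near end at (313,172) and the slot opening at the far end at (312,310). Next I descend and grip.

>>> jog_arm([
  [-0.03, -0.1, -0.15, 0, 0, 0, -1],
  [-0.06, -0.2, -0.3, 0, 0, 0, -1],
  [-0.09, -0.3, -0.45, 0, 0, 0, -1],
  [-0.09, -0.3, -0.45, 0, 0, 0, -1],
  [-0.09, -0.3, -0.45, 0, 0, 0, -1],
])

```text
clock: 5.65
position: [586.8, -254.6, 17.4]
eef_rot: [0.766, 0.568, -0.241, 0.18]
wrist_force: [0.5, -0.2, 1.9]
opening: 1.002
grip_force: 0.0
```

>>> jog_arm([
  [0, 0, 0, 0, 0, 0, 1],
  [0, 0, 0, 0, 0, 0, 1],
  [0, 0, 0, 0, 0, 0, 1],
  [0, 0, 0, 0, 0, 0, 1],
  [0, 0, 0, 0, 0, 0, 1],
], grip_force=25)

```text
clock: 6.07
position: [587.2, -253.5, 17.0]
eef_rot: [0.766, 0.568, -0.241, 0.18]
wrist_force: [-0.2, 0.5, 0.1]
opening: 0.69
grip_force: 0.0
```

>>> jog_arm([
  [0, 0, 0, 0, 0, 0, 1],
  [0, 0, 0, 0, 0, 0, 1],
  [0, 0, 0, 0, 0, 0, 1],
])

```text
clock: 6.32
position: [586.6, -253.7, 16.4]
eef_rot: [0.766, 0.568, -0.241, 0.18]
wrist_force: [-2.8, 3.2, 4.8]
opening: 0.556
grip_force: 25.0
```

Run:
```python
from plan import *
o=get_obs(); print(o["opening"]*93,o["grip_force"],o["wrist_force"])
p,M=now(); g=p-19*M[:,2]; print(g)
# lift 70 then rotate +90 in 3 x 30deg about grasp, moving to stand spot, heading same
s=rel(g+[0,0,70],M,p,M,"lift")
for L in (-5,25,55): s=rel(g+[0,0,70],tool(73.3,L),*s,str(L))
```

```text
51.675486459380934 25.001426339149475 [-2.77218305  3.19401701  4.8495819 ]
[ 589.7976133  -243.28844388   31.93750116]
lift tcp [ 586.6 -253.7   86.4] shift [0.0, 0.0, 0.35] turn [0.0, 0.0, 0.0] deg 0.0
-5 tcp [ 589.3 -244.9   83. ] shift [0.013, 0.044, -0.017] turn [0.1598, -0.0479, 0.0008] deg 30.0
25 tcp [ 592.1 -235.6   84.7] shift [0.014, 0.046, 0.009] turn [0.1596, -0.0479, 0.0] deg 30.0
55 tcp [ 594.3 -228.4   91. ] shift [0.011, 0.036, 0.032] turn [0.1596, -0.0479, -0.0] deg 30.0
```

>>> jog_arm([
  [0, 0, 0.15, 0, 0, 0, 1],
  [0, 0, 0.3, 0, 0, 0, 1],
  [0, 0, 0.35, 0, 0, 0, 1],
  [0, 0, 0.35, 0, 0, 0, 1],
])

```text
clock: 6.65
position: [587.9, -254.1, 88.8]
eef_rot: [0.766, 0.568, -0.24, 0.181]
wrist_force: [0.8, -0.2, -1.4]
opening: 0.559
grip_force: 25.0
```

>>> jog_arm([
  [0.002, 0.008, -0.003, 0.032, -0.01, 0, 1],
  [0.005, 0.017, -0.006, 0.064, -0.019, 0, 1],
  [0.008, 0.026, -0.01, 0.096, -0.029, 0, 1],
  [0.01, 0.035, -0.014, 0.128, -0.038, 0, 1],
  [0.013, 0.044, -0.017, 0.16, -0.048, 0, 1],
])

```text
clock: 7.07
position: [589.2, -244.6, 81.3]
eef_rot: [0.802, 0.595, -0.033, 0.024]
wrist_force: [0.6, -0.4, -3.3]
opening: 0.559
grip_force: 25.0
```

>>> jog_arm([
  [0.003, 0.009, 0, 0.032, -0.01, 0, 1],
  [0.006, 0.018, 0.001, 0.064, -0.019, 0, 1],
  [0.008, 0.028, 0.003, 0.096, -0.029, 0, 1],
  [0.011, 0.037, 0.006, 0.128, -0.038, 0, 1],
  [0.014, 0.046, 0.009, 0.16, -0.048, 0, 1],
])

```text
clock: 7.48
position: [591.8, -235.9, 83.2]
eef_rot: [0.784, 0.581, 0.176, -0.132]
wrist_force: [-0.0, 0.8, -3.8]
opening: 0.559
grip_force: 25.0
```

>>> jog_arm([
  [0.003, 0.009, 0.004, 0.032, -0.01, 0, 1],
  [0.006, 0.017, 0.01, 0.064, -0.019, 0, 1],
  [0.008, 0.024, 0.016, 0.096, -0.029, 0, 1],
  [0.01, 0.03, 0.024, 0.128, -0.038, 0, 1],
  [0.011, 0.036, 0.032, 0.16, -0.048, 0, 1],
])

```text
clock: 7.9
position: [593.9, -228.9, 89.3]
eef_rot: [0.712, 0.526, 0.373, -0.279]
wrist_force: [0.1, 0.7, -2.4]
opening: 0.555
grip_force: 25.0
```

>>> jog_arm([
  [0, 0, 0, 0, 0, 0, 1],
  [0, 0, 0, 0, 0, 0, 1],
  [0, 0, 0, 0, 0, 0, 1],
])

```text
clock: 8.15
position: [594.3, -228.5, 90.1]
eef_rot: [0.713, 0.528, 0.37, -0.277]
wrist_force: [0.8, -0.7, -2.1]
opening: 0.562
grip_force: 25.0
```

Run:
```python
from plan import *
o=get_obs(); print(o["opening"]*93,o["grip_force"],o["wrist_force"],o["joint_positions"].round(2))
p,M=now(); g=p-19*M[:,2]; print(g)
rel(g*[1,1,0]+[0,0,66],tool(73.3,55),p,M,"stand")
c=read_camera("scene"); x,y=proj([g],c)[0].astype(int); w=wrist()
a=np.hstack([cv2.resize(c["frame"][max(0,y-110):y+110,max(0,x-100):x+100],(400,440)),cv2.resize(w["frame"],(400,300))[0:300].repeat(1,0) if 0 else cv2.copyMakeBorder(cv2.resize(w["frame"],(400,300)),0,140,0,0,cv2.BORDER_CONSTANT)]); cv2.imwrite("pics/s5.png",a)
```

```text
52.292960893015945 24.99985545873642 [ 0.75058676 -0.7315417  -2.12625617] [-0.76  0.34  1.61  0.83  1.7  -0.58]
[ 589.85440089 -243.42618551  101.01246703]
stand tcp [ 594.3 -228.5   55.1] shift [0.0, -0.0, -0.175] turn [-0.0003, -0.0011, 0.0004] deg 0.2
```

View pics/s5.png

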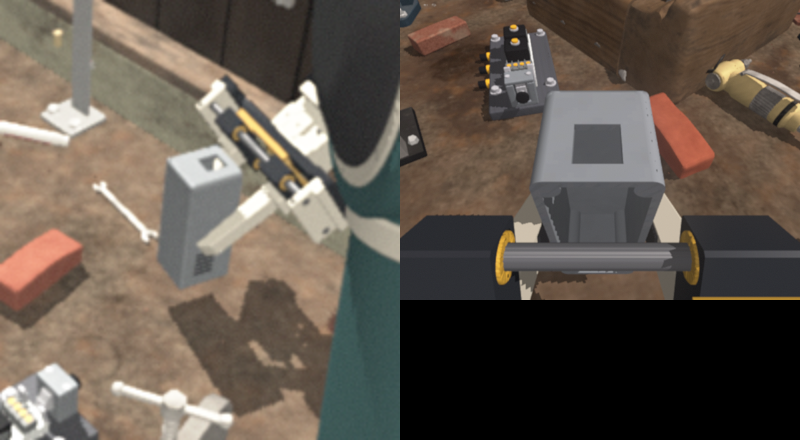

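The cover now hangs upright, with the square window in its top end (scene view at (212,160)). I'll lower it onto the bench.

>>> jog_arm([
  [0, 0, -0.08, 0, 0, 0, 1],
  [0, 0, -0.15, 0, 0, 0, 1],
  [0, 0, -0.17, 0, 0, 0, 1],
  [0, 0, -0.175, 0, 0, 0, 1],
  [0, 0, -0.175, 0, 0, 0, 1],
])

```text
clock: 8.67
position: [594.2, -228.4, 55.2]
eef_rot: [0.712, 0.528, 0.371, -0.278]
wrist_force: [0.9, -0.4, -2.1]
opening: 0.561
grip_force: 25.0
```

>>> jog_arm([
  [0, 0, -0.005, 0, 0, 0, 1],
  [0, 0, -0.01, 0, 0, 0, 1],
  [0, 0, -0.01, 0, 0, 0, 1],
])

```text
clock: 8.92
position: [594.4, -228.7, 54.1]
eef_rot: [0.712, 0.528, 0.371, -0.277]
wrist_force: [-0.2, 0.9, -2.0]
opening: 0.555
grip_force: 25.0
```

>>> jog_arm([
  [0, 0, -0.005, 0, 0, 0, 1],
  [0, 0, -0.005, 0, 0, 0, 1],
  [0, 0, -0.01, 0, 0, 0, 1],
  [0, 0, -0.01, 0, 0, 0, 1],
])

```text
clock: 9.25
position: [594.5, -228.8, 53.4]
eef_rot: [0.711, 0.529, 0.372, -0.277]
wrist_force: [-4.5, 0.2, 9.9]
opening: 0.556
grip_force: 25.0
```

>>> jog_arm([
  [0, 0, -0.005, 0, 0, 0, 1],
  [0, 0, -0.005, 0, 0, 0, 1],
  [0, 0, -0.005, 0, 0, 0, 1],
])

```text
clock: 9.5
position: [594.6, -228.7, 53.2]
eef_rot: [0.711, 0.529, 0.372, -0.277]
wrist_force: [-7.0, -0.1, 15.7]
opening: 0.556
grip_force: 25.0
```

>>> jog_arm([
  [0, 0, 0, 0, 0, 0, -1],
  [0, 0, 0, 0, 0, 0, -1],
  [0, 0, 0, 0, 0, 0, -1],
  [0, 0, 0, 0, 0, 0, -1],
  [0, 0, 0, 0, 0, 0, -1],
])

```text
clock: 9.92
position: [594.3, -228.6, 50.8]
eef_rot: [0.712, 0.528, 0.371, -0.277]
wrist_force: [-0.5, 0.0, -0.8]
opening: 0.871
grip_force: 0.0
```

>>> jog_arm([
  [0, 0, 0, 0, 0, 0, -1],
  [0, 0, 0, 0, 0, 0, -1],
  [0, 0, 0, 0, 0, 0, -1],
])

```text
clock: 10.17
position: [594.3, -228.6, 50.9]
eef_rot: [0.712, 0.528, 0.371, -0.277]
wrist_force: [0.4, 0.1, 0.6]
opening: 0.994
grip_force: 0.0
```

Run:
```python
from plan import *
o=get_obs(); print(o["clock"],o["opening"],o["wrist_force"])
p,M=now(); g=p-19*M[:,2]; print("g",g); np.save("g1.npy",g)
s=rel(g-130*M[:,2],M,p,M,"back")
s=rel(g-130*M[:,2]+[0,0,170],tool(73.3,20),*s,"up")
s=rel([575,120,300],tool(73.3,0),*s,"unit")
```

```text
10.1667 0.9939106221367572 [0.44834973 0.09737354 0.64547787]
g [ 589.83184935 -243.56466481   61.74020341]
back tcp [ 563.7 -330.9  125.1] shift [-0.153, -0.511, 0.371] turn [0.0, 0.0, 0.0] deg 0.0
up tcp [ 561.1 -339.6  288.1] shift [-0.013, -0.044, 0.815] turn [-0.1875, 0.0555, 0.0005] deg 35.2
unit tcp [575. 120. 281.] shift [0.069, 2.298, -0.035] turn [-0.1064, 0.0319, 0.0] deg 20.0
```

>>> jog_arm([
  [-0.05, -0.16, 0.12, 0, 0, 0, -1],
  [-0.1, -0.32, 0.24, 0, 0, 0, -1],
  [-0.15, -0.51, 0.37, 0, 0, 0, -1],
  [-0.15, -0.51, 0.37, 0, 0, 0, -1],
  [-0.15, -0.51, 0.37, 0, 0, 0, -1],
])

```text
clock: 10.58
position: [564.2, -332.9, 126.4]
eef_rot: [0.712, 0.528, 0.371, -0.276]
wrist_force: [0.5, -0.4, 0.0]
opening: 1.001
grip_force: 0.0
```

>>> jog_arm([
  [0, 0, 0.2, -0.037, 0.011, 0, -1],
  [0, 0, 0.4, -0.075, 0.022, 0, -1],
  [0, 0, 0.6, -0.112, 0.033, 0, -1],
  [0, 0, 0.8, -0.15, 0.044, 0, -1],
  [0, 0, 0.82, -0.187, 0.055, 0, -1],
])

```text
clock: 11.0
position: [565.3, -330.4, 297.3]
eef_rot: [0.79, 0.589, 0.14, -0.097]
wrist_force: [0.2, 0.1, 0.2]
opening: 1.0
grip_force: 0.0
```

>>> jog_arm([
  [0.01, 0.2, 0, -0.02, 0.006, 0, -1],
  [0.02, 0.4, 0, -0.04, 0.012, 0, -1],
  [0.03, 0.6, 0, -0.06, 0.018, 0, -1],
  [0.04, 0.8, 0, -0.08, 0.024, 0, -1],
  [0.04, 1, 0, -0.106, 0.032, 0, -1],
])

```text
clock: 11.42
position: [571.7, -128.3, 288.0]
eef_rot: [0.802, 0.597, 0.001, 0.001]
wrist_force: [1.4, -0.3, 0.0]
opening: 1.0
grip_force: 0.0
```

>>> jog_arm([
  [0.01, 0.2, 0, 0, 0, 0, -1],
  [0.02, 0.4, 0, 0, 0, 0, -1],
  [0.03, 0.6, 0, 0, 0, 0, -1],
  [0.03, 0.8, 0, 0, 0, 0, -1],
  [0.03, 1, 0, 0, 0, 0, -1],
])

```text
clock: 11.83
position: [577.3, 72.4, 287.6]
eef_rot: [0.802, 0.597, 0.001, -0.001]
wrist_force: [0.8, -0.6, -0.4]
opening: 1.003
grip_force: 0.0
```

>>> jog_arm([
  [0, 0.2, 0, 0, 0, 0, -1],
  [0, 0.2, 0, 0, 0, 0, -1],
  [0, 0.2, 0, 0, 0, 0, -1],
  [0, 0.2, 0, 0, 0, 0, -1],
  [0, 0.2, 0, 0, 0, 0, -1],
])

```text
clock: 12.25
position: [578.1, 108.7, 288.4]
eef_rot: [0.803, 0.597, 0.001, -0.0]
wrist_force: [-0.5, -0.0, 0.2]
opening: 1.001
grip_force: 0.0
```

Run:
```python
from fit import *
c=wrist(); cv2.imwrite("pics/w6.png",c["frame"]); np.savez("w6.npz",mtx=c["mtx"],E=c["extrinsics"])
o=get_obs(); print(o["clock"],o["position"],o["qvel"].round(3))
P=[[-90,-47,16],[96,-47,16],[96,47,16],[-90,47,16],[0,0,20]]
q=proj(pose([562.3,54.8,-1.623],P),c); print(q.round(0).tolist())
lo=q.min(0)-20; x,y=int(max(0,lo[0])),int(max(0,lo[1])); w=int(q[:,0].max()+20-x); h=int(min(480,q[:,1].max()+35)-y); s=min(800/w,600/h); print("crop",x,y,s,w,h)
cv2.imwrite("pics/w6c.png",cv2.resize(c["frame"][y:y+h,x:x+w],None,fx=s,fy=s,interpolation=cv2.INTER_CUBIC))
```

```text
12.3 [578.24787849 108.46500566 288.5756949 ] [-0.005 -0.001 -0.005  0.001  0.002  0.003]
[[248.0, 174.0], [294.0, 334.0], [376.0, 316.0], [338.0, 151.0], [314.0, 247.0]]
crop 227 131 2.5210084033613445 168 238
```

View pics/w6c.png

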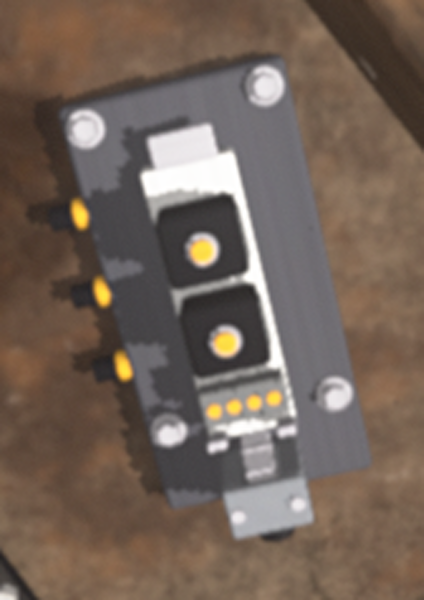

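The crop shows all four plate corners, at (60,106), (282,55), (370,465) and (175,507). The tongue end is at (147–213,130) and the housing top at (222–312,475–540). I'll refit the unit pose.

Run:
```python
from fit import *
w=L("w6.npz")
uv=np.array([[60,106],[175,507],[370,465],[282,55],[147,140],[213,124],[222,492],[303,475],[312,522],[232,540]])/2.521+[227,131]
P=[[-90,-47,16],[96,-47,16],[96,47,16],[-90,47,16],[-72.5,-13,30],[-72.5,13,30],[72,-17,55],[72,17,55],[94,17,55],[94,-17,55]]
u,res=fit(P,uv,w,[555,50,-1.57]); print("unit",u.round(2),np.degrees(u[2]),res)
for i in range(4): print(ray(uv[i],w,16).round(1))
from plan import *
g=np.array([589.83,-243.56,64.2]); c=np.array([np.cos(np.radians(73.3)),np.sin(np.radians(73.3)),0])
M=tool(73.3,-50); g2=g+18*c; g2[2]=75; print("g2",g2)
p,m=now()
s=rel(g2-130*M[:,2],M,p,m,"pre"); rel(g2,M,*s,"in")
```

```text
unit [562.99  54.15  -1.63] -93.64312845013636 [[-1.5, 0.2], [-2.8, 2.1], [1.7, 1.6], [1.5, -1.0], [-0.0, -1.8], [-0.5, -1.4], [-0.4, 0.4], [-0.0, 0.3], [0.8, 0.5], [0.4, -0.0]]
[523.3 146.7  16. ]
[513.8 -37.1  16. ]
[602.5 -42.2  16. ]
[613.9 140.5  16. ]
g2 [ 595.00248936 -226.31919509   75.        ]
pre tcp [ 619.4 -144.9  146.3] shift [0.206, -1.267, -0.711] turn [-0.2668, 0.0806, 0.0003] deg 50.2
in tcp [ 590.8 -240.3   62.8] shift [-0.143, -0.477, -0.418] turn [0.0, 0.0, 0.0] deg 0.0
```

>>> jog_arm([
  [0.02, -0.13, -0.04, -0.027, 0.008, 0, -1],
  [0.04, -0.26, -0.08, -0.054, 0.016, 0, -1],
  [0.06, -0.39, -0.12, -0.08, 0.024, 0, -1],
  [0.08, -0.52, -0.16, -0.107, 0.032, 0, -1],
  [0.1, -0.65, -0.2, -0.133, 0.04, 0, -1],
])

```text
clock: 12.72
position: [598.4, -23.0, 249.1]
eef_rot: [0.784, 0.582, -0.174, 0.13]
wrist_force: [0.1, 0.2, 0.8]
opening: 1.002
grip_force: 0.0
```

>>> jog_arm([
  [0.02, -0.13, -0.1, -0.027, 0.008, 0, -1],
  [0.04, -0.26, -0.2, -0.054, 0.016, 0, -1],
  [0.06, -0.39, -0.3, -0.08, 0.024, 0, -1],
  [0.08, -0.52, -0.4, -0.107, 0.032, 0, -1],
  [0.106, -0.617, -0.511, -0.133, 0.04, 0, -1],
])

```text
clock: 13.13
position: [619.3, -146.8, 146.7]
eef_rot: [0.727, 0.54, -0.339, 0.253]
wrist_force: [-0.3, 0.0, 0.9]
opening: 0.999
grip_force: 0.0
```

>>> jog_arm([
  [0, 0, 0, 0, 0, 0, -1],
  [0, 0, 0, 0, 0, 0, -1],
  [0, 0, 0, 0, 0, 0, -1],
])

```text
clock: 13.38
position: [619.7, -144.0, 148.3]
eef_rot: [0.729, 0.541, -0.336, 0.251]
wrist_force: [0.0, -0.4, 1.1]
opening: 1.002
grip_force: 0.0
```

Run:
```python
from fit import *; from plan import *
g2=np.array([595,-226.3,75]); M=tool(73.3,-50); p,m=now(); print(get_obs()["clock"],get_obs()["joint_positions"].round(2))
rel(g2-130*M[:,2],M,p,m,"pre"); rel(g2,M,p,m,"in")
c=wrist(); cc=np.array([589.83,-243.56,0])+5*np.array([.2874,.9578,0])
P=[[a,b,h] for h in (130,0) for a,b in ((27,26),(27,-26),(-27,-26),(-27,26))]
for q in proj(pose([cc[0],cc[1],np.radians(73.3)],P),c): cv2.circle(c["frame"],tuple(int(x) for x in q),3,(0,0,255),1)
cv2.imwrite("pics/w7o.png",c["frame"])
```

```text
13.3833 [ 0.07  0.25  1.59 -0.8   1.67  0.44]
pre tcp [ 619.4 -144.9  146.3] shift [-0.001, -0.004, -0.01] turn [-0.0016, 0.0012, 0.0002] deg 0.4
in tcp [ 590.8 -240.2   62.8] shift [-0.145, -0.481, -0.428] turn [-0.0016, 0.0012, 0.0002] deg 0.4
```

View pics/w7o.png

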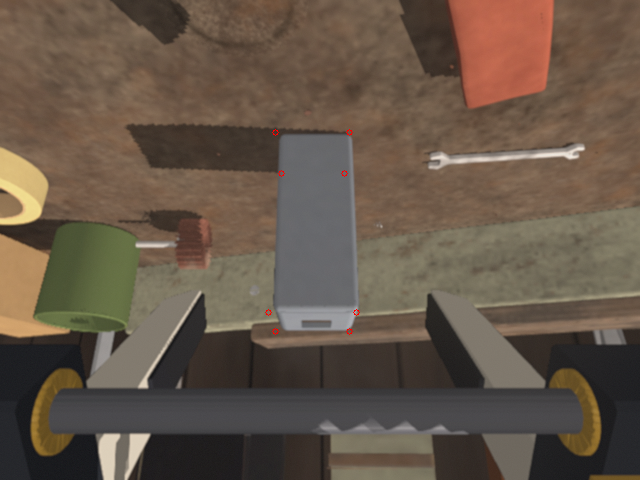

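The standing cover matches the prediction within about 4 px and sits between the fingers at (315,230). Going in to grip.

>>> jog_arm([
  [-0.036, -0.12, -0.107, 0, 0, 0, -1],
  [-0.072, -0.24, -0.214, 0, 0, 0, -1],
  [-0.108, -0.36, -0.321, 0, 0, 0, -1],
  [-0.144, -0.48, -0.428, 0, 0, 0, -1],
  [-0.144, -0.48, -0.428, 0, 0, 0, -1],
])

```text
clock: 13.85
position: [588.6, -242.4, 59.6]
eef_rot: [0.728, 0.541, -0.338, 0.251]
wrist_force: [-0.3, -0.6, -0.7]
opening: 0.996
grip_force: 0.0
```

>>> jog_arm([
  [0, 0, 0, 0, 0, 0, 1],
  [0, 0, 0, 0, 0, 0, 1],
  [0, 0, 0, 0, 0, 0, 1],
  [0, 0, 0, 0, 0, 0, 1],
  [0, 0, 0, 0, 0, 0, 1],
], grip_force=30)

```text
clock: 14.27
position: [591.4, -239.4, 62.2]
eef_rot: [0.728, 0.542, -0.337, 0.252]
wrist_force: [0.7, -0.1, 0.8]
opening: 0.691
grip_force: 0.0
```

>>> jog_arm([
  [0, 0, 0, 0, 0, 0, 1],
  [0, 0, 0, 0, 0, 0, 1],
  [0, 0, 0, 0, 0, 0, 1],
  [0, 0, 0, 0, 0, 0, 1],
])

```text
clock: 14.6
position: [591.0, -239.8, 61.5]
eef_rot: [0.728, 0.541, -0.337, 0.252]
wrist_force: [1.3, 3.3, 3.4]
opening: 0.558
grip_force: 30.0
```

```bash
cat > tgt.py <<'E'
from plan import *
# cover pose from the grasp: gripped at (xc,zc); raise angle r (deg); heading of unit x
def target(slot_world, uh, r, xc, zc, L0=-50):
    """grasp point and tool for slot centre at slot_world, window end raised r"""
    h=np.radians(uh); u=np.array([np.cos(h),np.sin(h),0]); Z=np.array([0,0,1.])
    X=np.cos(np.radians(r))*u+np.sin(np.radians(r))*Z      # cover x
    O=-np.cos(np.radians(r))*Z+np.sin(np.radians(r))*u     # cover z (open)
    ctr=np.asarray(slot_world)+63*X-14.5*O
    return ctr+xc*X+zc*O, tool(uh+180,L0+90-r)
E
python3 - <<'E'
from plan import *
o=get_obs(); p,M=now(); g=p-19*M[:,2]; print(o["clock"],o["opening"]*93,o["grip_force"],o["wrist_force"],"g",g)
t=M[:,2]; print("lean",np.degrees(np.arctan2(-np.dot(t,[.2874,.9578,0]),-t[2])))
E
```

```text
14.6 51.868763290399826 29.998852461576462 [1.27491959 3.27145366 3.37661925] g [ 595.12487908 -225.90621586   73.71627623]
lean 49.81547763032742
```

Run:
```python
from tgt import *
U=np.array([562.6,54.5,0]); uh=-93.3; u=np.array([np.cos(np.radians(uh)),np.sin(np.radians(uh)),0])
p,M=now(); g=p-19*M[:,2]
s=rel(g+[0,0,100],M,p,M,"lift")
gt,Mt=target(U-83*u+[0,0,70],uh,18,8.7,-13)
r=R.from_matrix(Mt@M.T).as_rotvec(); g0=g+[0,0,100]
for f in (1/3,2/3,1):
    s=rel(g0+(gt-g0)*f,R.from_rotvec(r*f).as_matrix()@M,*s,f"f{f:.2f}")
```

```text
lift tcp [ 591.  -239.8  161.5] shift [0.0, 0.0, 0.5] turn [0.0, 0.0, 0.0] deg 0.0
f0.33 tcp [ 582.4 -132.7  138.2] shift [-0.043, 0.536, -0.116] turn [0.1313, -0.023, 0.0215] deg 24.3
f0.67 tcp [573.6 -24.  117.8] shift [-0.044, 0.543, -0.102] turn [0.1313, -0.023, 0.0215] deg 24.3
f1.00 tcp [564.4  84.9 100.7] shift [-0.046, 0.544, -0.086] turn [0.1313, -0.023, 0.0215] deg 24.3
```

>>> jog_arm([
  [0, 0, 0.16, 0, 0, 0, 1],
  [0, 0, 0.32, 0, 0, 0, 1],
  [0, 0, 0.48, 0, 0, 0, 1],
  [0, 0, 0.64, 0, 0, 0, 1],
  [0, 0, 0.8, 0, 0, 0, 1],
])

```text
clock: 15.02
position: [590.3, -240.0, 222.2]
eef_rot: [0.728, 0.542, -0.338, 0.251]
wrist_force: [0.3, 0.2, -2.1]
opening: 0.56
grip_force: 30.0
```

>>> jog_arm([
  [-0.009, 0.107, -0.02, 0.026, -0.005, 0.004, 1],
  [-0.018, 0.214, -0.04, 0.052, -0.009, 0.009, 1],
  [-0.026, 0.32, -0.07, 0.079, -0.014, 0.013, 1],
  [-0.035, 0.43, -0.09, 0.105, -0.018, 0.017, 1],
  [-0.043, 0.536, -0.116, 0.131, -0.023, 0.021, 1],
])

```text
clock: 15.43
position: [582.0, -131.5, 197.9]
eef_rot: [0.757, 0.614, -0.184, 0.127]
wrist_force: [0.1, -0.7, -2.5]
opening: 0.556
grip_force: 30.0
```

>>> jog_arm([
  [-0.009, 0.107, -0.02, 0.026, -0.005, 0.004, 1],
  [-0.018, 0.214, -0.04, 0.052, -0.009, 0.009, 1],
  [-0.026, 0.32, -0.06, 0.079, -0.014, 0.013, 1],
  [-0.035, 0.43, -0.08, 0.105, -0.018, 0.017, 1],
  [-0.044, 0.543, -0.102, 0.131, -0.023, 0.021, 1],
])

```text
clock: 15.85
position: [573.2, -23.3, 177.5]
eef_rot: [0.753, 0.658, -0.023, -0.003]
wrist_force: [0.1, 0.6, -3.2]
opening: 0.553
grip_force: 30.0
```

>>> jog_arm([
  [-0.009, 0.107, -0.02, 0.026, -0.005, 0.004, 1],
  [-0.018, 0.214, -0.04, 0.052, -0.009, 0.009, 1],
  [-0.026, 0.32, -0.06, 0.079, -0.014, 0.013, 1],
  [-0.035, 0.43, -0.08, 0.105, -0.018, 0.017, 1],
  [-0.046, 0.544, -0.086, 0.131, -0.023, 0.022, 1],
])

```text
clock: 16.27
position: [563.8, 85.3, 159.8]
eef_rot: [0.714, 0.673, 0.138, -0.132]
wrist_force: [-0.1, 0.9, -2.6]
opening: 0.561
grip_force: 30.0
```

>>> jog_arm([
  [0, 0, 0, 0, 0, 0, 1],
  [0, 0, 0, 0, 0, 0, 1],
  [0, 0, 0, 0, 0, 0, 1],
])

```text
clock: 16.52
position: [564.2, 83.8, 160.4]
eef_rot: [0.715, 0.674, 0.136, -0.13]
wrist_force: [-0.2, -0.9, -2.1]
opening: 0.556
grip_force: 30.0
```

Run:
```python
from tgt import *
U=np.array([562.6,54.5,0]); uh=-93.3; u=np.array([np.cos(np.radians(uh)),np.sin(np.radians(uh)),0])
p,M=now(); print(get_obs()["clock"],get_obs()["opening"]*93,get_obs()["wrist_force"])
for z in (130,70,45,31): gt,Mt=target(U-83*u+[0,0,z],uh,18,8.7,-13); rel(gt,Mt,p,M,z)
# predicted cover corners in scene view
g=p-19*M[:,2]; c=read_camera("scene"); f=c["frame"]
X=R.from_matrix(M@tool(uh+180,-50+72).T).apply(0)if 0 else None
r=np.radians(18); X=np.cos(r)*u+[0,0,np.sin(r)]; O=np.sin(r)*u-[0,0,np.cos(r)]; Y=np.cross(O,X)
ct=g-8.7*X+13*O
P=[ct+a*65*X+b*26*Y+d*27*O for a in(-1,1) for b in(-1,1) for d in(-1,1)]
P+=[U-72.5*u+[0,0,30],U+72*u+[0,0,55]]
for q in proj(P,c): cv2.circle(f,tuple(int(x) for x in q),2,(0,0,255),-1)
f=f[130:330,180:400]; cv2.imwrite("pics/s8.png",cv2.resize(f,None,fx=3,fy=3,interpolation=cv2.INTER_CUBIC)[:600,:660])
```

```text
16.5167 51.69404649672964 [-0.23687436 -0.8968288  -2.1050557 ]
130 tcp [564.4  84.9 160.7] shift [0.001, 0.005, 0.001] turn [0.0016, -0.0007, 0.0003] deg 0.3
70 tcp [564.4  84.9 100.7] shift [0.001, 0.005, -0.299] turn [0.0016, -0.0007, 0.0003] deg 0.3
45 tcp [564.4  84.9  75.7] shift [0.001, 0.005, -0.424] turn [0.0016, -0.0007, 0.0003] deg 0.3
31 tcp [564.4  84.9  61.7] shift [0.001, 0.005, -0.494] turn [0.0016, -0.0007, 0.0003] deg 0.3
```

View pics/s8.png

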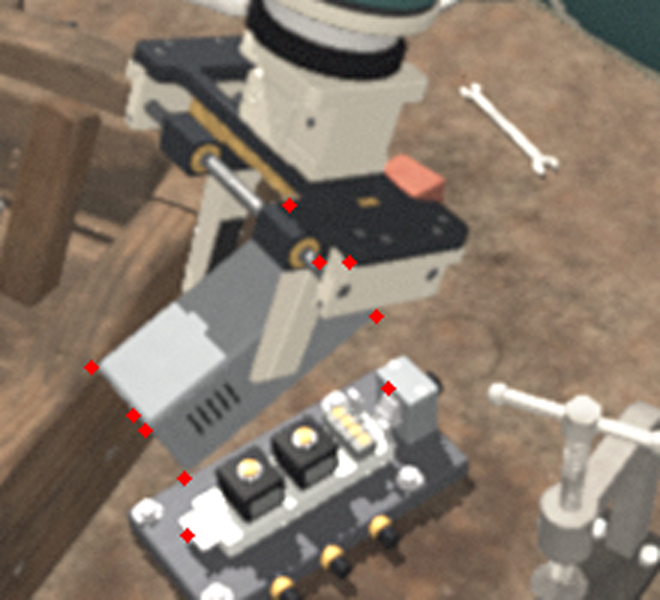

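The scene view shows the cover open side down with its window end raised, the slot end just beyond the tongue (about (185,530)), and the predicted corners within about 3 px. From here I'll lower it by feel behind the tongue to find the plate.

>>> jog_arm([
  [0, 0, -0.1, 0, 0, 0, 1],
  [0, 0.003, -0.2, 0, 0, 0, 1],
  [0, 0.005, -0.3, 0, 0, 0, 1],
  [0, 0.005, -0.4, 0, 0, 0, 1],
  [0, 0.005, -0.46, 0, 0, 0, 1],
])

```text
clock: 16.98
position: [563.7, 85.2, 66.5]
eef_rot: [0.714, 0.674, 0.136, -0.131]
wrist_force: [-0.6, -0.2, -2.6]
opening: 0.559
grip_force: 30.0
```

>>> jog_arm([
  [0, 0, 0, 0, 0, 0, 1],
  [0, 0, -0.01, 0, 0, 0, 1],
  [0, 0, -0.015, 0, 0, 0, 1],
  [0, 0, -0.015, 0, 0, 0, 1],
])

```text
clock: 17.32
position: [564.7, 85.5, 66.5]
eef_rot: [0.714, 0.674, 0.138, -0.13]
wrist_force: [-0.4, -0.3, -3.2]
opening: 0.559
grip_force: 30.0
```

>>> jog_arm([
  [0, 0, -0.005, 0, 0, 0, 1],
  [0, 0, -0.01, 0, 0, 0, 1],
  [0, 0, -0.01, 0, 0, 0, 1],
])

```text
clock: 17.57
position: [564.2, 85.6, 63.6]
eef_rot: [0.714, 0.674, 0.137, -0.131]
wrist_force: [-0.0, -0.2, -1.9]
opening: 0.56
grip_force: 30.0
```

```bash
cat > st.py <<'E'
from tgt import *
U=np.array([562.6,54.5,0]); uh=-93.3; u=np.array([np.cos(np.radians(uh)),np.sin(np.radians(uh)),0])
def slot(xc=8.7,zc=-13,L0=-50):
    p,M=now(); t=M[:,2]; lean=np.degrees(np.arctan2(-t@u,-t[2])); r=np.radians(L0+90-lean)
    X=np.cos(r)*u+[0,0,np.sin(r)]; O=np.sin(r)*u-[0,0,np.cos(r)]
    s=p-19*t-(xc+63)*X+(14.5-zc)*O; d=s-U; y=np.array([-u[1],u[0],0])
    print("t",get_obs()["clock"],"raise",np.degrees(r).round(2),"slot unit xyz",(d@u).round(1),(d@y).round(1),d[2].round(1),"F",get_obs()["wrist_force"].round(1),"yaw",np.degrees(np.arctan2(*(-M[:2,1][::-1] if 0 else M[[1,0],1]))).round(1))
if __name__=="__main__": slot()
E
python3 st.py
```

```text
t 17.5667 raise 18.15 slot unit xyz -83.6 -0.2 32.8 F [-0.  -0.2 -1.9] yaw -3.3
```

>>> jog_arm([
  [0, 0, -0.005, 0, 0, 0, 1],
  [0, 0, -0.01, 0, 0, 0, 1],
  [0, 0, -0.01, 0, 0, 0, 1],
])

```text
clock: 17.82
position: [564.0, 85.6, 61.1]
eef_rot: [0.714, 0.674, 0.137, -0.131]
wrist_force: [-0.3, 0.7, -2.1]
opening: 0.56
grip_force: 30.0
```

>>> jog_arm([
  [0, 0, -0.005, 0, 0, 0, 1],
  [0, 0, -0.005, 0, 0, 0, 1],
  [0, 0, -0.005, 0, 0, 0, 1],
])

```text
clock: 18.07
position: [564.1, 85.6, 60.3]
eef_rot: [0.714, 0.674, 0.137, -0.131]
wrist_force: [0.8, -0.5, -1.8]
opening: 0.557
grip_force: 30.0
```

```bash
python3 st.py
```

```text
t 18.0667 raise 18.15 slot unit xyz -83.6 -0.3 29.4 F [ 0.8 -0.5 -1.8] yaw -3.3
```

>>> jog_arm([
  [0, 0, -0.005, 0, 0, 0, 1],
  [0, 0, -0.005, 0, 0, 0, 1],
  [0, 0, -0.005, 0, 0, 0, 1],
])

```text
clock: 18.32
position: [564.3, 85.5, 59.7]
eef_rot: [0.714, 0.674, 0.137, -0.131]
wrist_force: [-1.4, -1.8, 2.5]
opening: 0.559
grip_force: 30.0
```

>>> jog_arm([
  [0, 0, -0.005, 0, 0, 0, 1],
  [0, 0, -0.005, 0, 0, 0, 1],
  [0, 0, -0.005, 0, 0, 0, 1],
])

```text
clock: 18.57
position: [564.4, 85.3, 59.3]
eef_rot: [0.714, 0.674, 0.137, -0.13]
wrist_force: [-5.8, -6.2, 9.8]
opening: 0.557
grip_force: 30.0
```

```bash
python3 st.py
```

```text
t 18.5667 raise 18.16 slot unit xyz -83.3 0.0 28.4 F [-5.8 -6.2  9.8] yaw -3.3
```

Plate contact came at an estimated slot height of 28.5 mm, just as the geometry predicts. Lift about 1.5 mm and slide onto the tongue.

>>> jog_arm([
  [0, 0, 0.014, 0, 0, 0, 1],
  [0, 0, 0.014, 0, 0, 0, 1],
  [0, 0, 0.014, 0, 0, 0, 1],
])

```text
clock: 18.82
position: [564.1, 85.6, 61.1]
eef_rot: [0.714, 0.674, 0.137, -0.131]
wrist_force: [-0.7, 0.2, -2.8]
opening: 0.555
grip_force: 30.0
```

>>> jog_arm([
  [-0.001, -0.02, 0, 0, 0, 0, 1],
  [-0.002, -0.04, 0, 0, 0, 0, 1],
  [-0.003, -0.06, 0, 0, 0, 0, 1],
  [-0.003, -0.06, 0, 0, 0, 0, 1],
])

```text
clock: 19.15
position: [563.5, 72.8, 61.0]
eef_rot: [0.714, 0.674, 0.137, -0.131]
wrist_force: [-0.9, 0.5, -2.0]
opening: 0.556
grip_force: 30.0
```

```bash
python3 st.py
```

```text
t 19.15 raise 18.16 slot unit xyz -70.8 -0.1 30.2 F [-0.9  0.5 -2. ] yaw -3.4
```

>>> jog_arm([
  [-0.001, -0.01, 0, 0, 0, 0, 1],
  [-0.001, -0.02, 0, 0, 0, 0, 1],
  [-0.001, -0.025, 0, 0, 0, 0, 1],
  [-0.001, -0.025, 0, 0, 0, 0, 1],
])

```text
clock: 19.48
position: [563.3, 68.4, 61.1]
eef_rot: [0.714, 0.674, 0.137, -0.131]
wrist_force: [-0.2, 0.1, -2.2]
opening: 0.556
grip_force: 30.0
```

```bash
python3 st.py
```

```text
t 19.4833 raise 18.15 slot unit xyz -66.4 -0.0 30.3 F [-0.2  0.1 -2.2] yaw -3.3
```

>>> jog_arm([
  [0, 0, 0.005, 0, 0, 0, 1],
  [0, 0, 0.01, 0, 0, 0, 1],
  [0, 0, 0.015, 0, 0, 0, 1],
  [0, 0, 0.015, 0, 0, 0, 1],
])

```text
clock: 19.82
position: [563.1, 68.8, 63.5]
eef_rot: [0.714, 0.674, 0.137, -0.131]
wrist_force: [3.9, 3.4, -11.5]
opening: 0.56
grip_force: 30.0
```

```bash
python3 st.py
```

```text
t 19.8167 raise 18.15 slot unit xyz -66.8 -0.3 32.6 F [  3.9   3.4 -11.5] yaw -3.3
```

The lift is resisted with about −9 N, so the bar is caught under the tongue and the cover is hooked. Next I'll swing the raised end down partway while still holding it.

Run:
```python
from st import *
p,M=now(); s=(p,M)
for x,z,r in ((-66.4,30,18.15),(-65.5,29.5,15),(-65,29.3,12)):
    gt,Mt=target(U+x*u+[0,0,z],uh,r,8.7,-13); s=rel(gt,Mt,*s,r)
```

```text
18.15 tcp [563.4  68.4  60.8] shift [0.001, -0.002, -0.013] turn [-0.0, -0.0008, 0.0002] deg 0.1
15 tcp [563.3  65.9  57.4] shift [-0.001, -0.013, -0.017] turn [0.0175, -0.001, 0.0] deg 3.1
12 tcp [563.1  64.   54.3] shift [-0.001, -0.009, -0.015] turn [0.0166, -0.001, -0.0] deg 3.0
```

>>> jog_arm([
  [0, -0.002, -0.013, 0, 0, 0, 1],
  [0, -0.002, -0.013, 0, 0, 0, 1],
])

```text
clock: 19.98
position: [563.2, 68.2, 61.3]
eef_rot: [0.714, 0.674, 0.137, -0.131]
wrist_force: [-0.3, -0.1, -2.0]
opening: 0.56
grip_force: 30.0
```

>>> jog_arm([
  [0, -0.005, -0.006, 0.006, 0, 0, 1],
  [-0.001, -0.009, -0.011, 0.012, -0.001, 0, 1],
  [-0.001, -0.013, -0.017, 0.0175, -0.001, 0, 1],
  [-0.001, -0.013, -0.017, 0.0175, -0.001, 0, 1],
])

```text
clock: 20.32
position: [562.9, 65.0, 57.6]
eef_rot: [0.71, 0.669, 0.157, -0.15]
wrist_force: [-0.0, 1.2, -2.5]
opening: 0.555
grip_force: 30.0
```

```bash
python3 st.py
```

```text
t 20.3167 raise 14.89 slot unit xyz -64.7 -0.3 29.8 F [-0.   1.2 -2.5] yaw -3.4
```

>>> jog_arm([
  [0, -0.005, -0.008, 0.008, 0, 0, 1],
  [-0.001, -0.009, -0.015, 0.0166, -0.001, 0, 1],
  [-0.001, -0.009, -0.015, 0.0166, -0.001, 0, 1],
  [-0.001, -0.009, -0.015, 0.0166, -0.001, 0, 1],
])

```text
clock: 20.65
position: [562.8, 63.3, 54.9]
eef_rot: [0.706, 0.665, 0.175, -0.167]
wrist_force: [0.1, 0.1, -2.0]
opening: 0.558
grip_force: 30.0
```

Run:
```python
from st import *
slot(); p,M=now(); gt,Mt=target(U-64.5*u+[0,0,29],uh,9,8.7,-13); rel(gt,Mt,p,M,9)
```

```text
t 20.65 raise 12.0 slot unit xyz -64.3 -0.2 29.8 F [ 0.1  0.1 -2. ] yaw -3.4
9 tcp [563.   62.3  51.1] shift [0.001, -0.005, -0.019] turn [0.0166, -0.0017, 0.0004] deg 3.0
```

>>> jog_arm([
  [0, -0.003, -0.009, 0.008, -0.001, 0, 1],
  [0, -0.005, -0.019, 0.0166, -0.001, 0, 1],
  [0, -0.005, -0.019, 0.0166, -0.001, 0, 1],
  [0, -0.005, -0.019, 0.0166, -0.001, 0, 1],
])

```text
clock: 20.98
position: [562.9, 62.6, 51.3]
eef_rot: [0.701, 0.661, 0.194, -0.184]
wrist_force: [-0.3, 0.2, -2.2]
opening: 0.556
grip_force: 30.0
```

Run:
```python
from st import *
slot(); p,M=now()
# retreat along tool after release
s=rel(p-19*M[:,2]-60*M[:,2],M,p,M,"out60")
```

```text
t 20.9833 raise 9.0 slot unit xyz -64.9 -0.1 29.3 F [-0.3  0.2 -2.2] yaw -3.3
out60 tcp [561.2  31.8 102.8] shift [-0.009, -0.154, 0.257] turn [0.0, 0.0, 0.0] deg 0.0
```

>>> jog_arm([
  [0, -0.002, -0.006, 0.006, 0, 0, 1],
  [0, -0.003, -0.012, 0.011, -0.001, 0, 1],
  [0, -0.003, -0.012, 0.011, -0.001, 0, 1],
  [0, -0.003, -0.012, 0.011, -0.001, 0, 1],
])

```text
clock: 21.32
position: [563.1, 62.1, 49.1]
eef_rot: [0.697, 0.658, 0.207, -0.195]
wrist_force: [1.9, 1.0, 1.4]
opening: 0.557
grip_force: 30.0
```

Run:
```python
from st import *
slot()
```

```text
t 21.3167 raise 6.99 slot unit xyz -65.1 0.0 29.0 F [1.9 1.  1.4] yaw -3.3
```

>>> jog_arm([
  [0, 0, 0, 0, 0, 0, -0.3],
  [0, 0, 0, 0, 0, 0, -0.5],
  [0, 0, 0, 0, 0, 0, -0.7],
  [0, 0, 0, 0, 0, 0, -0.7],
  [0, 0, 0, 0, 0, 0, -0.7],
])

```text
clock: 21.73
position: [562.9, 62.2, 49.0]
eef_rot: [0.697, 0.658, 0.206, -0.195]
wrist_force: [0.2, -0.1, -1.3]
opening: 0.836
grip_force: 0.0
```

Run:
```python
from st import *
o=get_obs(); print(o["clock"],o["opening"],o["wrist_force"]); p,M=now(); g=p-19*M[:,2]
s=rel(g-70*M[:,2],M,p,M,"out")
V=tool(uh+180,0)
s=rel(U+50*u+[0,0,160-19+38],V,*s,"above")
```

```text
21.7333 0.8356786481282411 [ 0.15875044 -0.14556556 -1.3036701 ]
out tcp [560.7  24.2 107.7] shift [-0.011, -0.19, 0.294] turn [0.0, 0.0, 0.0] deg 0.0
above tcp [559.7   4.6 160. ] shift [-0.005, -0.098, 0.261] turn [-0.1829, 0.0104, 0.0001] deg 33.0
```

>>> jog_arm([
  [-0.002, -0.04, 0.06, 0, 0, 0, -0.7],
  [-0.005, -0.1, 0.15, 0, 0, 0, -0.7],
  [-0.008, -0.15, 0.23, 0, 0, 0, -0.7],
  [-0.011, -0.19, 0.294, 0, 0, 0, -0.7],
  [-0.011, -0.19, 0.294, 0, 0, 0, -0.7],
])

```text
clock: 22.15
position: [561.7, 23.0, 110.4]
eef_rot: [0.697, 0.658, 0.207, -0.193]
wrist_force: [0.5, -0.3, 0.3]
opening: 0.849
grip_force: 0.0
```

>>> jog_arm([
  [-0.001, -0.02, 0.09, -0.036, 0.002, 0, 0.2],
  [-0.002, -0.04, 0.17, -0.073, 0.004, 0, 1],
  [-0.003, -0.06, 0.23, -0.11, 0.006, 0, 1],
  [-0.004, -0.08, 0.26, -0.146, 0.008, 0, 1],
  [-0.005, -0.098, 0.26, -0.183, 0.01, 0, 1],
], grip_force=10)

```text
clock: 22.57
position: [560.6, 4.5, 161.8]
eef_rot: [0.727, 0.686, 0.0, 0.004]
wrist_force: [0.4, -0.4, 0.2]
opening: 0.539
grip_force: 0.0
```

>>> jog_arm([
  [0, 0, 0, 0, 0, 0, 1],
  [0, 0, 0, 0, 0, 0, 1],
  [0, 0, 0, 0, 0, 0, 1],
  [0, 0, 0, 0, 0, 0, 1],
  [0, 0, 0, 0, 0, 0, 1],
])

```text
clock: 22.98
position: [559.5, 3.9, 159.1]
eef_rot: [0.728, 0.686, 0.001, -0.0]
wrist_force: [-0.5, -1.1, 0.1]
opening: 0.181
grip_force: 0.0
```

Run:
```python
from st import *
o=get_obs(); print(o["clock"],o["opening"],o["position"]); p,M=now()
rel(U+50*u+[0,0,100+19],tool(uh+180,0),p,M,"tcp z100")
c=wrist()
for n,c in (("w",c),("t",read_camera("top")),("s",read_camera("scene"))):
    for s in silhouettes(c,"cover_mid")[:1]:
        m=s["mask"].astype(np.uint8); q=cv2.minAreaRect(cv2.findNonZero(m)); print(n,s["confidence"],m.sum(),np.round(cv2.boxPoints(q),0).tolist())
    # predicted top-face corners at raise 0,6,12
    for r in (0,6,12):
        r=np.radians(r); X=np.cos(r)*u+[0,0,np.sin(r)]; O=np.sin(r)*u-[0,0,np.cos(r)]; Y=np.cross(O,X); ct=U-64*u+[0,0,28.7]+63*X-14.5*O
        print(n,np.degrees(r).round(),proj([ct+a*65*X+b*26*Y-27*O for a,b in((-1,-1),(-1,1),(1,1),(1,-1))],c).round(0).tolist())
```

```text
22.9833 0.18120136062036743 [559.52591138   3.93290369 159.070278  ]
tcp z100 tcp [559.7   4.6 100. ] shift [0.001, 0.003, -0.295] turn [-0.0005, 0.0001, 0.0004] deg 0.1
w 0.95 21029 [[268.0, 31.0], [362.0, 31.0], [362.0, 263.0], [268.0, 263.0]]
w 0.0 [[361.0, 39.0], [264.0, 39.0], [272.0, 267.0], [355.0, 267.0]]
w 6.0 [[361.0, 31.0], [264.0, 31.0], [269.0, 266.0], [357.0, 266.0]]
w 12.0 [[361.0, 22.0], [264.0, 22.0], [266.0, 263.0], [359.0, 263.0]]
t 0.73 380 [[233.0, 272.0], [234.0, 255.0], [277.0, 258.0], [276.0, 274.0]]
t 0.0 [[225.0, 243.0], [223.0, 269.0], [289.0, 272.0], [290.0, 246.0]]
t 6.0 [[223.0, 243.0], [221.0, 269.0], [286.0, 271.0], [288.0, 245.0]]
t 12.0 [[221.0, 243.0], [219.0, 269.0], [283.0, 270.0], [284.0, 244.0]]
s 0.67 3153 [[230.0, 285.0], [296.0, 239.0], [321.0, 275.0], [255.0, 320.0]]
s 0.0 [[235.0, 283.0], [252.0, 303.0], [315.0, 265.0], [297.0, 247.0]]
s 6.0 [[233.0, 284.0], [250.0, 304.0], [313.0, 262.0], [295.0, 244.0]]
s 12.0 [[231.0, 286.0], [248.0, 306.0], [310.0, 259.0], [292.0, 241.0]]
```

The wrist-camera outline matches the predicted hooked cover at about 6° raised, and it is aligned sideways. Now press down on the top near the window end.

>>> jog_arm([
  [0, 0, -0.15, 0, 0, 0, 1],
  [0, 0, -0.3, 0, 0, 0, 1],
  [0, 0, -0.34, 0, 0, 0, 1],
  [0, 0, -0.34, 0, 0, 0, 1],
  [0, 0, -0.34, 0, 0, 0, 1],
])

```text
clock: 23.7
position: [559.9, 4.6, 92.7]
eef_rot: [0.727, 0.686, 0.0, 0.001]
wrist_force: [0.8, -0.4, 1.4]
opening: 0.006
grip_force: 0.0
```

>>> jog_arm([
  [0, 0, -0.01, 0, 0, 0, 1],
  [0, 0, -0.02, 0, 0, 0, 1],
  [0, 0, -0.03, 0, 0, 0, 1],
  [0, 0, -0.04, 0, 0, 0, 1],
  [0, 0, -0.04, 0, 0, 0, 1],
])

```text
clock: 24.12
position: [560.2, 4.2, 84.4]
eef_rot: [0.727, 0.686, 0.001, 0.001]
wrist_force: [-0.2, -3.5, 3.7]
opening: 0.005
grip_force: 2.0
```

>>> jog_arm([
  [0, 0, -0.01, 0, 0, 0, 1],
  [0, 0, -0.02, 0, 0, 0, 1],
  [0, 0, -0.02, 0, 0, 0, 1],
  [0, 0, -0.02, 0, 0, 0, 1],
])

```text
clock: 24.45
position: [560.9, 3.1, 82.1]
eef_rot: [0.727, 0.686, 0.001, 0.003]
wrist_force: [-1.6, -11.0, 15.9]
opening: 0.005
grip_force: 8.1
```

>>> jog_arm([
  [0, -0.01, 0, 0, 0, 0, 1],
  [0, -0.02, -0.005, 0, 0, 0, 1],
  [0, -0.025, -0.01, 0, 0, 0, 1],
  [0, -0.025, -0.01, 0, 0, 0, 1],
])

```text
clock: 24.78
position: [559.6, -0.6, 77.5]
eef_rot: [0.727, 0.686, 0.0, 0.0]
wrist_force: [0.6, -1.3, 1.2]
opening: 0.005
grip_force: 1.0
```

>>> jog_arm([
  [0, -0.003, -0.01, 0, 0, 0, 1],
  [0, -0.005, -0.02, 0, 0, 0, 1],
  [0, -0.005, -0.02, 0, 0, 0, 1],
])

```text
clock: 25.03
position: [559.7, -1.8, 73.5]
eef_rot: [0.727, 0.686, 0.0, 0.001]
wrist_force: [-0.2, -1.9, 2.2]
opening: 0.008
grip_force: 1.2
```

>>> jog_arm([
  [0, -0.003, -0.01, 0, 0, 0, 1],
  [0, -0.005, -0.02, 0, 0, 0, 1],
  [0, -0.005, -0.02, 0, 0, 0, 1],
])

```text
clock: 25.28
position: [559.8, -2.3, 70.2]
eef_rot: [0.727, 0.687, 0.001, 0.0]
wrist_force: [-1.1, -1.2, 11.0]
opening: 0.009
grip_force: 5.3
```

>>> jog_arm([
  [0, 0, -0.005, 0, 0, 0, 1],
  [0, 0, -0.01, 0, 0, 0, 1],
  [0, 0, -0.01, 0, 0, 0, 1],
])

```text
clock: 25.53
position: [560.1, -2.4, 70.1]
eef_rot: [0.727, 0.687, 0.001, 0.001]
wrist_force: [-11.6, -0.8, 29.3]
opening: 0.001
grip_force: 14.6
```

>>> jog_arm([
  [0, 0, -0.005, 0, 0, 0, 1],
  [0, 0, -0.005, 0, 0, 0, 1],
  [0, 0, -0.005, 0, 0, 0, 1],
])

```text
clock: 25.78
position: [560.3, -2.5, 70.1]
eef_rot: [0.727, 0.687, 0.001, 0.001]
wrist_force: [-15.9, -2.0, 39.1]
opening: 0.007
grip_force: 19.3
```

>>> jog_arm([
  [0, 0, 0.03, 0, 0, 0, 1],
  [0, 0, 0.1, 0, 0, 0, 1],
  [0, 0, 0.25, 0, 0, 0, 1],
  [0, 0, 0.25, 0, 0, 0, 1],
  [0, 0, 0.25, 0, 0, 0, 1],
])

```text
clock: 26.2
position: [560.4, -2.3, 118.6]
eef_rot: [0.727, 0.687, 0.001, 0.001]
wrist_force: [0.6, -0.4, -0.6]
opening: 0.005
grip_force: 0.0
```

>>> jog_arm([
  [0.03, 0.15, 0, 0, 0, 0, 1],
  [0.03, 0.3, 0, 0, 0, 0, 1],
  [0.03, 0.45, 0, 0, 0, 0, 1],
  [0.03, 0.5, 0, 0, 0, 0, 1],
  [0.03, 0.5, 0, 0, 0, 0, 1],
])

```text
clock: 26.62
position: [565.2, 99.5, 115.9]
eef_rot: [0.726, 0.687, -0.0, -0.0]
wrist_force: [0.3, 0.6, -0.1]
opening: 0.001
grip_force: 0.0
```

>>> jog_arm([
  [0, 0, -0.1, 0, 0, 0, 1],
  [0, 0, -0.18, 0, 0, 0, 1],
  [0, 0, -0.21, 0, 0, 0, 1],
  [0, 0, -0.21, 0, 0, 0, 1],
  [0, 0, -0.21, 0, 0, 0, 1],
])

```text
clock: 27.03
position: [565.7, 96.9, 75.0]
eef_rot: [0.727, 0.686, 0.0, 0.0]
wrist_force: [0.6, 0.5, 0.7]
opening: 0.003
grip_force: 0.0
```

>>> jog_arm([
  [0, 0, -0.01, 0, 0, 0, 1],
  [0, 0, -0.02, 0, 0, 0, 1],
  [0, 0, -0.02, 0, 0, 0, 1],
])

```text
clock: 27.28
position: [565.9, 97.4, 71.0]
eef_rot: [0.727, 0.686, 0.001, 0.001]
wrist_force: [-0.5, 0.1, -0.2]
opening: 0.003
grip_force: 0.0
```

>>> jog_arm([
  [0, 0, -0.005, 0, 0, 0, 1],
  [0, 0, -0.01, 0, 0, 0, 1],
  [0, 0, -0.01, 0, 0, 0, 1],
])

```text
clock: 27.53
position: [566.0, 97.6, 70.2]
eef_rot: [0.727, 0.686, 0.001, 0.001]
wrist_force: [-5.6, -1.6, 12.2]
opening: 0.007
grip_force: 6.5
```

>>> jog_arm([
  [0, 0, 0.05, 0, 0, 0, 1],
  [0, 0, 0.2, 0, 0, 0, 1],
  [0, 0, 0.4, 0, 0, 0, 1],
  [0, 0, 0.6, 0, 0, 0, 1],
  [0, 0, 0.7, 0, 0, 0, 1],
])

```text
clock: 27.95
position: [566.5, 97.7, 214.6]
eef_rot: [0.727, 0.687, 0.002, 0.002]
wrist_force: [0.3, -0.0, 0.5]
opening: 0.005
grip_force: 0.0
```

>>> jog_arm([
  [-0.1, 0.2, 0, 0, 0, 0, 1],
  [-0.2, 0.4, 0, 0, 0, 0, 1],
  [-0.25, 0.6, 0, 0, 0, 0, 1],
  [-0.3, 0.8, 0, 0, 0, 0, 1],
  [-0.3, 0.8, 0, 0, 0, 0, 1],
])

```text
clock: 28.37
position: [503.9, 262.3, 209.5]
eef_rot: [0.726, 0.688, 0.001, 0.0]
wrist_force: [0.2, 0.6, -0.3]
opening: 0.006
grip_force: 0.0
```

>>> jog_arm([
  [0, 0, 0, 0, 0, 0, 1],
  [0, 0, 0, 0, 0, 0, 1],
  [0, 0, 0, 0, 0, 0, 1],
])

```text
clock: 28.62
position: [506.1, 256.6, 209.0]
eef_rot: [0.727, 0.686, 0.0, 0.001]
wrist_force: [1.1, 0.5, 0.2]
opening: 0.005
grip_force: 0.0
```

Run:
```python
from st import *
o=get_obs(); print(o["clock"],o["position"],o["wrist_force"])
for n in ("top","scene"):
    c=read_camera(n); s=silhouettes(c,"cover_mid")
    if s:
        m=s[0]["mask"].astype(np.uint8); q=cv2.minAreaRect(cv2.findNonZero(m)); print(n,s[0]["confidence"],m.sum(),np.round(cv2.boxPoints(q),1).tolist())
    for r in (0,5):
        r=np.radians(r); X=np.cos(r)*u+[0,0,np.sin(r)]; O=np.sin(r)*u-[0,0,np.cos(r)]; Y=np.cross(O,X); ct=U-63*u+[0,0,28.5]+63*X-14.5*O
        P=np.array(proj([ct+a*65*X+b*26*Y+k*27*O for a in(-1,1) for b in(-1,1) for k in (-1,1)],c),np.float32)
        h=np.zeros((480,640),np.uint8); cv2.fillConvexPoly(h,cv2.convexHull(P).astype(int),1); print(n,np.degrees(r).round(),"pred area",h.sum(),"IoU",((h&m).sum()/(h|m).sum()).round(3))
    for t in ("polish_bar","coupler_b","flap_a","block_b","latch_tip"): print(t,[np.round(k["location"],0).tolist() for k in spot_in(c,t)[:1]])
```

```text
28.6167 [506.07113283 256.59978151 208.98405396] [1.12123047 0.45996971 0.15963418]
top 0.64 1809 [[225.0, 245.0], [292.0, 245.0], [292.0, 273.0], [225.0, 273.0]]
top 0.0 pred area 1985 IoU 0.906
top 5.0 pred area 2078 IoU 0.869
polish_bar [[710.0, -135.0, 33.0]]
coupler_b []
flap_a [[436.0, -313.0, 36.0]]
block_b [[443.0, 178.0, 27.0]]
latch_tip [[534.0, 35.0, 17.0]]
scene 0.86 2974 [[232.39999389648438, 283.8999938964844], [301.79998779296875, 244.1999969482422], [322.1000061035156, 279.70001220703125], [252.60000610351562, 319.3999938964844]]
scene 0.0 pred area 3395 IoU 0.876
scene 5.0 pred area 3396 IoU 0.866
polish_bar [[547.0, 64.0, 74.0]]
coupler_b []
flap_a []
block_b [[434.0, 186.0, 23.0]]
latch_tip [[529.0, 67.0, 18.0]]
```

Both ends measure 70 mm by touch, the outline fits best at level, and the other things have not moved.

```bash
python3 -c "
from station import hand_in; print(hand_in())"
```

```text
the job is handed in; nothing more can be done
None
```

The cover is turned over, hooked on the tongue, pressed down level at home height at both ends, and the job is handed in at 28.7 s; I inferred the latch snap from the press, without seeing the bolt in its window, and the camera never picked up the coupler, so I only confirmed the other loose things as unmoved.

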